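# Set the ring clamp to its gauge mark with the thumbwheel and lock it

### The job

Set the lens-ring clamp on the bench: roll its knurled thumbwheel under a fingertip, its top towards the jaws and in as many strokes as it takes, until the needle on the sliding jaw stands midway between the two lines on the white gauge block, and take the finger off. Then push the lock lever clockwise with a fingertip until it is against its stop. Do not push the jaw itself or shift the gauge block, and leave the three optical parts standing round the clamp where they are.

Things in the scene. Friction and masses are not known exactly. Their poses are not given: they have to be found in the camera images.
- ring_clamp: Grey bench clamp, fixed. Base plate 240 x 135 x 12 mm (x -135 to 105, y -70 to 65 in its frame). Origin on the table; x along the jaws' travel, roughly away from the robot, y left, z up. In its frame, mm: wheel axis along y through (-60,-35,42); sliding jaw starts at x 0, y -32 (22 x 50, top z 56); fixed jaw x 72 to 98 (top z 58); gauge block y 17 to 52; lever pivot, vertical, at (-60,40).
- thumbwheel: Dark knurled wheel, radius 28 mm, 24 wide, origin at its centre, 42 mm up; rim top 70 mm above the table. Cheeks 50 mm long, 13 thick, top z 56 flank it. Rolling its top along the clamp's +x moves the jaw along +x, 7 mm per rad (1 mm per 4 mm of rim); back likewise. Stays where left; turns at about 1.5 N at the rim, so a light fingertip press (3 to 10 N) grips it.
- sliding_jaw: Aluminium sliding jaw with rack bar and needle, driven by the wheel; moves along the clamp's x. Origin at the clamp's origin when the jaw is at its starting place. Not to be pushed directly.
- needle_tip (a point): Centre line of the black needle (2 mm wide) near its free end, on the sliding jaw, 45 mm above the table; x axis as the clamp's.
- gauge_mark (a point): Point midway between the two black lines (8 mm apart, each 1.8 mm wide) on top of the white gauge block (26 x 30 mm), 43.5 mm above the table; x axis as the clamp's. The block's place along x differs from run to run, 10 to 26 mm ahead of the needle's start; it is clamped tight and must stay there.
- lock_lever (a joint): Angle of the lock lever: 0 unlocked, as it starts, with its arm along the clamp's -x (towards the robot); grows as it swings clockwise seen from above, its end going to the clamp's +y (left); 1.25 rad is its stop. It stays where it is left and takes about 1 N at the peg.
- lever_peg (a point): Top centre of the upright black peg at the lever's end, 55 mm from the pivot, 75 mm above the table; the peg is 12 mm in diameter and reaches down 30 mm. The gap under it to the base plate is 33 mm.
- objective_0: Bystander: microscope objective standing, 25 mm in diameter, 45 mm tall, left of the jaws; origin under its centre. Leave it.
- lens_tube: Bystander: black lens tube standing, 43 mm in diameter, 62 mm tall, right of the jaws; origin under its centre. Leave it.
- loupe: Bystander: black loupe standing, 36 mm in diameter, 34 mm tall, beyond the fixed jaw; origin under its centre. Leave it.

How it is judged:
On the way, in this order (a step that is already met when the one before it is completed fails the run):
1. a fingertip is on the thumbwheel (contact force between the fingers and thumbwheel above 0.5 N), for 0.1 s.
2. the needle stands between the lines, the finger is off the wheel and the lever is still unlocked (x of needle_tip in the frame of gauge_mark between -0.0025 and 0.0025 m and contact force between the fingers and thumbwheel below 0.1 N and value of joint lock_lever below 0.2 rad), for 0.2 s.
3. the lever is against its stop (value of joint lock_lever above 1.15 rad), for 0.1 s.
At the end, for the whole second after the job is handed in: The needle is within 2.5 mm of the middle between the two gauge lines and at rest, the lever has been swung at least 1.15 rad (stop at 1.25), and the three bystanders are within 8 mm of where they stood (x of needle_tip in the frame of gauge_mark between -0.0025 and 0.0025 m and value of joint lock_lever above 1.15 rad and linear speed of sliding_jaw below 0.003 m/s and distance of each of objective_0, lens_tube, loupe from where it was at the start of the episode below 0.008 m); the robot touches nothing.
It fails at once if the sliding jaw is pushed directly (contact force between any of the fingers, the arm and sliding_jaw above 1 N).
It fails at once if the gauge block is shifted (distance of gauge_mark from where it was at the start of the episode above 0.0015 m).
It fails at once if a bystander is moved or lifted (distance of any of objective_0, lens_tube, loupe from where it was at the start of the episode above 0.008 m).
It also fails if it takes over 64 s, if anything falls off the work surface, if the arm or the gripper's body presses on something with over 40 N, if the wrist force passes 120 N, or if a joint passes its speed limit or range.

### The arm

A 6-joint arm with a two-finger parallel gripper is mounted at the origin on a cart in front of the work surface, level with it; the furniture and walls round the work are solid. World frame = base frame: x ahead of the robot, y to its left, z up, the work surface at z = 0. Lengths are in m, angles in rad, forces in N, time in s.
With the tool pointing down it reaches from about 0.3 to 0.875 m from the base axis. Payload 6.4 kg.
Tool frame: the origin (TCP) lies on the centre line of the jaws, within the pads' length; the fingertips stand 22 mm ahead of it and the grasp point (between the pads) lies 3 mm ahead of it; z points along the fingers, x is the direction in which the jaws open and shut, and the axes are right-handed (so a half turn about z gives the same grasp; the last joint's range is limited). The gripper opens to 88 mm and grips with 3 to 60 N. Pads are 18 mm wide; open, the fingers measure 123 mm over their backs; the gripper's body (75 mm by 187 mm) begins 45 mm behind the grasp point.
Start: joints at [0.967, 0.181, 1.607, -0, 1.354, -0.206], TCP at [0.223, 0.53, 0.232] pointing down, gripper open.
Joint ranges: [-2.99, 2.99], [-0.89, 2.07], [0.3, 2.58], [-1.14, 4.28], [0, 2.63], [-3.12, 3.12]. Speed limits (rad/s): [2.57, 2.57, 3.01, 3.14, 3.14, 3.14].

### API

Orientations are given as [roll, pitch, yaw] about the fixed x, y, z axes, in that order (R = Rz(yaw) Ry(pitch) Rx(roll)).
In Python, from bench import arm, cams, job gives the robot as it stands.
- The arm moves only by the tool carry_out, never from a script. Its argument "commands" is a list of rows, each an object with "grip": the closure, from 0 (fully open) to 1 (shut); "travel": the shift along the tool's x, y, z each as a share of 4 cm, from -1 to 1, a list of three; "spin": the turn about the tool's z as a share of 6 degrees, from -1 to 1. A call has exactly 8 rows; each row shifts and turns the commanded pose from where the row before left it, along the tool's axes as they then stand; what a row does not reach is not made up. A row lasts 1/12 s, in which the tool goes at most 41.7 mm and 7.16 degrees, less where a joint would pass 70% of its speed; a pose out of reach is approached as far as the arm can. A call with a number of a shift or a turn outside -1 to 1 is refused whole. A call with a gripper value outside its range is refused whole. The fingers move at their own pace and stop on an object; "squeeze" is the grip in N (left out, the last holds). Time passes only in rows, so rows that do not move let the fingers close, or fill a call up. It gives the time, the measured TCP pose, the force and the opening at its end, in the units of the state.
- arm.sense(): the state, without advancing time (a new reading comes with each control period).
- cams.capture(name): name is "scene" or "top" or "wrist"; returns (picture, depth): 400x640x3 uint8, red, green, blue; 400x640 float32, m along the optical axis (not along the pixel's ray), 0 where there is no reading.
- cams.get_calibration(name): a dict with "vertical_fov" (degrees; the focal length in pixels is half the picture's height over the tangent of half this angle, whatever the lens; pixels are square), "cx", "cy" (the principal point, pixels), "k1" (the pictures are not rectified: a ray, as slopes to the right and down, at radius r is drawn at 1 + k1 r^2 times it, then the intrinsics apply), "position" and "attitude" of the camera in the world. Camera axes: x right, y down, z forward; pixel columns grow to the right and rows downward; lengths in m; the calibration is good to about 2 mm. A picture is of the moment at which its call begins: read the wrist's pose just before it. get_calibration takes no time and is no camera call; for the wrist camera it gives the pose at the moment of the call.
- job.close_job(): hands the job in, once; it reports no verdict.
The state is a dict: "t": time; "joint_positions": joint angles; "qd": joint speeds; "joint_torque": joint torques, N m; "tcp_pos": TCP position; "tcp_rot": TCP orientation; "contact_force": force on the tool from outside, world axes, zero at the start; "moment": the same for the moment, N m; "gripper_width": finger opening in m.
Only numpy, scipy, OpenCV 4.12 (cv2) and the standard library are available. Lean on these libraries where they do the work, as an engineer would, in place of code of your own. Each camera call takes 0.05 s, during which the arm holds its last target. There are 200 camera calls.

## Working session

There is one attempt and no reset: what is moved stays moved. The work goes in short steps, Python scripts to look and compute and a tool call to move; the robot and the scene stay as the last step left them, time stands still between calls to the robot, and variables do not carry over. Pictures are saved under pics/ and viewed, about 8 in all and at most 12, crops included, and the job is handed in when it is done.

Besides the shell and the picture viewer there is one more tool, called as name(argument=value, ...), one argument or row to a line, values as JSON. carry_out: Moves the arm, as the interface text tells. Its arguments: {"type":"object","properties":{"commands":{"type":"array","items":{"type":"object","properties":{"grip":{"type":"number"},"travel":{"type":"array","items":{"type":"number"}},"spin":{"type":"number"}}}},"squeeze":{"type":"number"}},"required":["commands"]}

```bash
mkdir -p pics
cat > h.py <<'E'
import numpy as np, cv2
from bench import arm, cams, job
from scipy.spatial.transform import Rotation as R
def cal(n):
    c=cams.get_calibration(n); c['f']=200/np.tan(np.radians(c['vertical_fov'])/2); return c
def rot(a):
    a=np.array(a,float)
    return a if a.shape==(3,3) else (R.from_euler('xyz',a).as_matrix() if a.size==3 else R.from_quat(a).as_matrix())
def ray(c,u,v):
    K=np.array([[c['f'],0,c['cx']],[0,c['f'],c['cy']],[0,0,1.]])
    p=cv2.undistortPoints(np.array([[[u,v]]],float),K,np.array([c['k1'],0,0,0.]))[0,0]
    return np.array([p[0],p[1],1.])
def atz(c,u,v,z):
    d=rot(c['attitude'])@ray(c,u,v); p=np.array(c['position']); return p+d*(z-p[2])/d[2]
def proj(c,P):
    p=rot(c['attitude']).T@(np.array(P)-c['position']); s=p[:2]/p[2]; s=s*(1+c['k1']*(s@s)); return s*c['f']+[c['cx'],c['cy']]
E
python3 - <<'E'
from h import *
print(arm.sense())
for n in ['scene','top','wrist']:
    print(n,cal(n))
a,d=cams.capture('top'); cv2.imwrite('pics/top.png',a[:,:,::-1]); np.save('topd.npy',d)
b,_=cams.capture('scene'); cv2.imwrite('pics/scene.png',b[:,:,::-1])
E
```

```text
{'t': 0.0, 'joint_positions': array([ 9.66687328e-01,  1.81535331e-01,  1.60801325e+00, -1.98464534e-05,
        1.35377000e+00, -2.06304827e-01]), 'qd': array([-5.36673863e-04,  3.15355426e-04,  8.05344041e-05, -1.09420024e-04,
       -5.66510183e-05,  7.47388703e-04]), 'joint_torque': array([ 7.70252809e-04, -4.33870840e+01, -3.41851974e+01,  7.02568609e-02,
        3.82586836e-02, -1.46194893e-04]), 'tcp_pos': array([0.22242757, 0.52964482, 0.23091081]), 'tcp_rot': array([-3.14125807e+00,  1.69329437e-03,  1.17299673e+00]), 'contact_force': array([0.04911945, 0.04285145, 0.18430085]), 'moment': array([ 0.04390165, -0.01119325,  0.03912205]), 'gripper_width': 0.08804867288209701}
scene {'vertical_fov': 46.6687671595982, 'cx': 324.23625920062847, 'cy': 200.17584612818203, 'k1': 0.011045983705698448, 'position': array([0.32923307, 0.52613457, 0.73683669]), 'attitude': array([-2.45452082, -0.01056629, -2.49010261]), 'f': np.float64(463.62874772336903)}
top {'vertical_fov': 55.437306649872234, 'cx': 318.06288936601993, 'cy': 200.5369052773409, 'k1': -0.0881953713238695, 'position': array([0.59320917, 0.07160521, 0.92611571]), 'attitude': array([-3.08727209e+00,  1.67913582e-03, -1.58467044e+00]), 'f': np.float64(380.64271371184446)}
wrist {'vertical_fov': 69.74803642153445, 'cx': 318.01841306703017, 'cy': 198.74219561013228, 'k1': 0.004520229445134899, 'position': array([0.14595907, 0.56174184, 0.38401664]), 'attitude': array([2.81750218e+00, 1.41630140e-03, 1.17219803e+00]), 'f': np.float64(286.9705098839464)}
```

View pics/top.png

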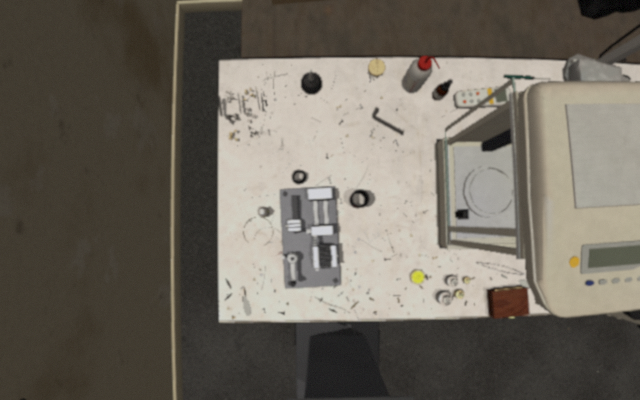

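The top picture shows the clamp at about (283–341, 187–287), its jaws facing away from the robot. The lever is at (292,268), the wheel at (325,257), and the bystanders are at (264,211), (360,199) and (299,176).

Run:
```python
from h import *
a=cv2.imread('pics/top.png')[165:300,245:385]
a=cv2.resize(a,None,fx=4.4,fy=4.4,interpolation=cv2.INTER_CUBIC)
cv2.imwrite('pics/topc.png',a)
```

```text
(no output)
```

View pics/topc.png

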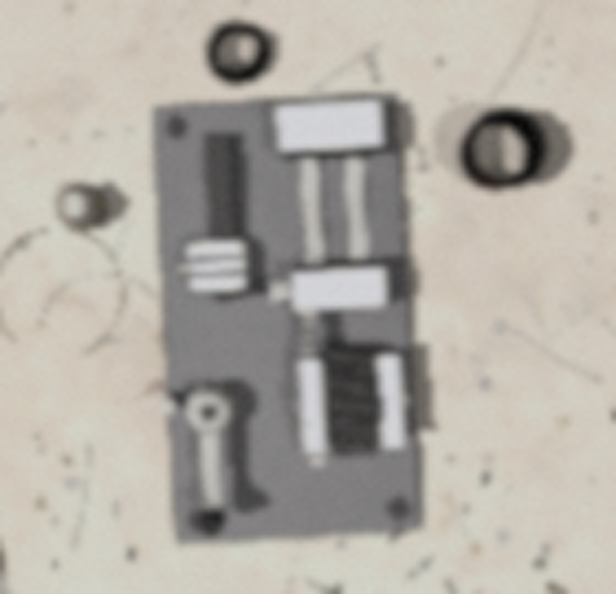

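View pics/scene.png

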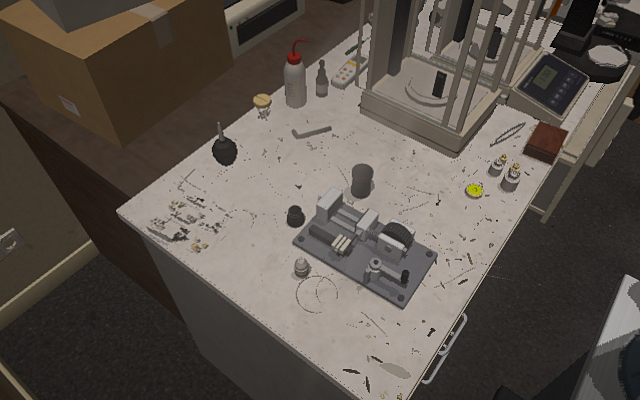

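The crop shows the plate corners at (155,107), (395,95), (423,527) and (178,543), the wheel at (353,402) and the peg at (208,520). The scene view agrees with this.

Run:
```python
from h import *
c=cal('top')
px=lambda u,v:(245+(u+.5)/4.4-.5,165+(v+.5)/4.4-.5)
pts=[((155,107),(105,65)),((395,95),(105,-70)),((423,527),(-135,-70)),((178,543),(-135,65))]
W=np.array([atz(c,*px(*p),.012)[:2] for p,_ in pts]); C=np.array([q for _,q in pts])/1000
wm,cm=W.mean(0),C.mean(0); H=(C-cm).T@(W-wm)
th=np.arctan2(H[0,1]-H[1,0],H[0,0]+H[1,1]); Rm=np.array([[np.cos(th),-np.sin(th)],[np.sin(th),np.cos(th)]])
t=wm-Rm@cm
print('th',th,'t',t); print('res mm',1000*(W-(C@Rm.T+t)))
T=lambda x,y:Rm@np.array([x,y])/1000+t
inv=lambda p:Rm.T@(p[:2]-t)*1000
print('wheel',T(-60,-35),'img',inv(atz(c,*px(353,402),.065)),'peg',T(-115,40),inv(atz(c,*px(208,520),.075)),'piv',T(-60,40))
for n,p,z in [('needle',(277,291),.045),('gauge line1',(216,252),.0435),('line2',(216,281),.0435),('gmid',(216,266),.0435),('obj',(78,206),.045),('tube',(502,148),.062),('loupe',(238,52),.034)]:
    P=atz(c,*px(*p),z); print(n,P,inv(P))
```

```text
th 0.04533266689717451 t [0.57130535 0.09619967]
res mm [[-1.00667701 -1.65440567]
 [-2.39322469  1.59637355]
 [ 2.10794302  0.92235956]
 [ 1.29195869 -0.86432744]]
wheel [0.51295309 0.0585166 ] img [-58.12911599 -34.72764065] peg [0.45461081 0.1309471 ] [-112.36173789   42.06981187] piv [0.50955431 0.13343955]
needle [0.57159061 0.09762799 0.045     ] [0.34968713 1.41392251]
gauge line1 [0.59247301 0.12953761 0.0435    ] [22.65669338 32.34443213]
line2 [0.57722926 0.1297073  0.0435    ] [ 7.43629059 33.20475146]
gmid [0.58511151 0.12961918 0.0435    ] [15.30644986 32.75952259]
obj [0.61763161 0.20202046 0.045     ] [ 51.07416084 103.61270369]
tube [ 0.64413099 -0.0201654   0.062     ] [  67.47748424 -119.54576857]
loupe [0.69926132 0.11726131 0.034     ] [128.7789689   15.24140238]
```

carry_out(
  commands=[
    {"grip": 1,"spin": 1,"travel": [0,0,0]},
    {"grip": 1,"spin": 1,"travel": [0,0,0]},
    {"grip": 1,"spin": 1,"travel": [0,0,0]},
    {"grip": 1,"spin": 1,"travel": [0,0,0]},
    {"grip": 1,"spin": 1,"travel": [0,0,0]},
    {"grip": 1,"spin": 1,"travel": [0,0,0]},
    {"grip": 1,"spin": 1,"travel": [0,0,0]},
    {"grip": 1,"spin": 1,"travel": [0,0,0]},
  ],
  squeeze=20,
)

```text
t: 0.77
tcp_pos: [0.2225, 0.5298, 0.2313]
tcp_rot: [3.141, 0.001, 0.33]
contact_force: [1.1, -0.5, 0.0]
gripper_width: 0.0372
```

carry_out(
  commands=[
    {"grip": 1,"spin": 1,"travel": [0,0,0]},
    {"grip": 1,"spin": 1,"travel": [0,0,0]},
    {"grip": 1,"spin": 0.77,"travel": [0,0,0]},
    {"grip": 1,"spin": 0,"travel": [0.457,0.864,0]},
    {"grip": 1,"spin": 0,"travel": [0.457,0.864,0]},
    {"grip": 1,"spin": 0,"travel": [0.457,0.864,0]},
    {"grip": 1,"spin": 0,"travel": [0.457,0.864,0]},
    {"grip": 1,"spin": 0,"travel": [0.457,0.864,0]},
  ],
)

```text
t: 1.43
tcp_pos: [0.322, 0.36, 0.2314]
tcp_rot: [3.141, 0.0, 0.046]
contact_force: [1.2, -0.1, 0.7]
gripper_width: 0.0008
```

carry_out(
  commands=[
    {"grip": 1,"spin": 0,"travel": [0.457,0.864,0]},
    {"grip": 1,"spin": 0,"travel": [0.457,0.864,0]},
    {"grip": 1,"spin": 0,"travel": [0.457,0.864,0]},
    {"grip": 1,"spin": 0,"travel": [0.457,0.864,0]},
    {"grip": 1,"spin": 0,"travel": [0.457,0.864,0]},
    {"grip": 1,"spin": 0,"travel": [0.457,0.864,0]},
    {"grip": 1,"spin": 0,"travel": [0.457,0.864,0]},
    {"grip": 1,"spin": 0,"travel": [0.457,0.864,0]},
  ],
)

```text
t: 2.1
tcp_pos: [0.4808, 0.0901, 0.2316]
tcp_rot: [-3.141, 0.0, 0.045]
contact_force: [0.6, 0.0, -0.0]
gripper_width: 0.0007
```

carry_out(
  commands=[
    {"grip": 1,"spin": 0,"travel": [0,0,0.7]},
    {"grip": 1,"spin": 0,"travel": [0,0,0.7]},
    {"grip": 1,"spin": 0,"travel": [0,0,0.7]},
    {"grip": 1,"spin": 0,"travel": [0,0,0.4]},
    {"grip": 1,"spin": 0,"travel": [0,0,0]},
    {"grip": 1,"spin": 0,"travel": [0,0,0]},
    {"grip": 1,"spin": 0,"travel": [0,0,0]},
    {"grip": 1,"spin": 0,"travel": [0,0,0]},
  ],
)

```text
t: 2.77
tcp_pos: [0.4816, 0.0921, 0.1334]
tcp_rot: [3.141, -0.003, 0.045]
contact_force: [1.0, 0.2, 0.0]
gripper_width: 0.0002
```

Run:
```python
from h import *
c=cal('wrist'); a,d=cams.capture('wrist'); cv2.imwrite('pics/w1.png',a[:,:,::-1]); import pickle; pickle.dump(c,open('w1.pkl','wb'))
s=arm.sense(); print(s['tcp_pos'],s['contact_force'],c['position'],c['attitude'])
```

```text
[0.48156386 0.09210676 0.13342104] [ 0.02518223 -0.30327161  0.05664488] [0.4774174  0.17482759 0.28648177] [ 2.81720069 -0.00310488  0.04464724]
```

View pics/w1.png

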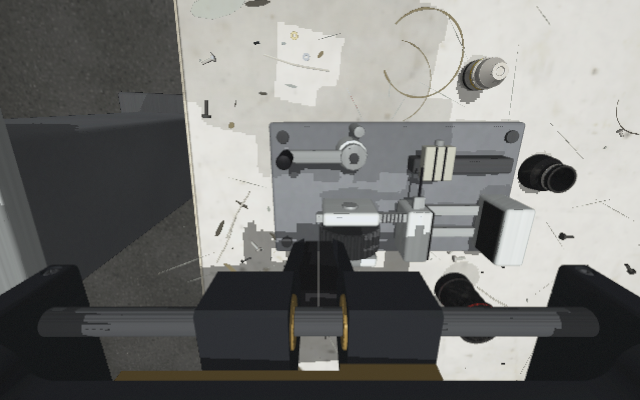

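The wrist view shows the peg top at about (285,159), the lever hub at (353,155), the gauge block at (438,163), the wheel at (352,240) and the fingers low in the middle. I'll enlarge the gauge area.

Run:
```python
from h import *
a=cv2.imread('pics/w1.png')[130:270,270:470]
cv2.imwrite('pics/w1c.png',cv2.resize(a,None,fx=4,fy=4,interpolation=cv2.INTER_CUBIC))
```

```text
(no output)
```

View pics/w1c.png

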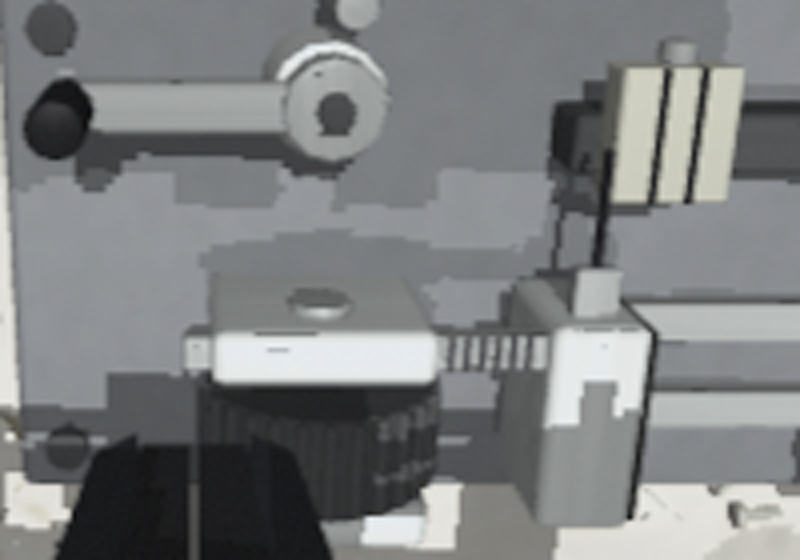

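The crop shows the needle at (606,170), the gauge lines at (655,175) and (693,175), the peg top centre at (56,130), and the plate corner holes.

```bash
cat >> h.py <<'E'
th=.0453; Rm=np.array([[np.cos(th),-np.sin(th)],[np.sin(th),np.cos(th)]]); t0=np.array([.5713,.0962])
inv=lambda p:Rm.T@(np.array(p)[:2]-t0)*1000
E
python3 - <<'E'
from h import *; import pickle
c=pickle.load(open('w1.pkl','rb'))
px=lambda u,v:(270+(u+.5)/4-.5,130+(v+.5)/4-.5)
for n,p,z in [('needle',(606,170),.045),('l1',(655,175),.0435),('l2',(693,175),.0435),('blk BL',(612,200),.0435),('blk BR',(728,203),.0435),('blk TL',(622,66),.0435),('blk TR',(745,68),.0435),('peg',(56,130),.075),('cheek front L',(215,383),.056),('cheek front R',(436,383),.056),('jaw FL',(552,333),.056),('jaw FR',(655,333),.056)]:
    P=atz(c,*px(*p),z); print(n,P.round(4),inv(P).round(1))
E
```

```text
needle [0.5694 0.1218 0.045 ] [-0.7 25.6]
l1 [0.5808 0.1208 0.0435] [10.6 24.1]
l2 [0.5891 0.1212 0.0435] [18.9 24.1]
blk BL [0.5724 0.1148 0.0435] [ 1.9 18.6]
blk BR [0.5978 0.1153 0.0435] [27.4 17.8]
blk TL [0.5698 0.1438 0.0435] [ 0.7 47.7]
blk TR [0.5957 0.1446 0.0435] [26.6 47.2]
peg [0.4544 0.1315 0.075 ] [-115.2   40.5]
cheek front L [0.4874 0.0731 0.056 ] [-84.9 -19.3]
cheek front R [0.5357 0.0752 0.056 ] [-36.5 -19.4]
jaw FL [0.5593 0.088  0.056 ] [-12.3  -7.7]
jaw FR [0.5815 0.0889 0.056 ] [ 9.9 -7.7]
```

carry_out(
  commands=[
    {"grip": 1,"spin": 0,"travel": [0.21,0.435,0]},
    {"grip": 1,"spin": 0,"travel": [0.21,0.435,0]},
    {"grip": 1,"spin": 0,"travel": [0,0,0.4]},
    {"grip": 1,"spin": 0,"travel": [0,0,0.3]},
    {"grip": 1,"spin": 0,"travel": [0,0,0.2]},
    {"grip": 1,"spin": 0,"travel": [0,0,0]},
    {"grip": 1,"spin": 0,"travel": [0,0,0]},
    {"grip": 1,"spin": 0,"travel": [0,0,0]},
  ],
)

```text
t: 3.48
tcp_pos: [0.4994, 0.0582, 0.0967]
tcp_rot: [3.141, -0.001, 0.046]
contact_force: [0.4, -0.1, -0.6]
gripper_width: 0.0008
```

carry_out(
  commands=[
    {"grip": 1,"spin": 0,"travel": [0,0,0.025]},
    {"grip": 1,"spin": 0,"travel": [0,0,0.025]},
    {"grip": 1,"spin": 0,"travel": [0,0,0.025]},
    {"grip": 1,"spin": 0,"travel": [0,0,0.025]},
    {"grip": 1,"spin": 0,"travel": [0,0,0.02]},
    {"grip": 1,"spin": 0,"travel": [0,0,0]},
    {"grip": 1,"spin": 0,"travel": [0,0,0]},
    {"grip": 1,"spin": 0,"travel": [0,0,0]},
  ],
)

```text
t: 4.15
tcp_pos: [0.4988, 0.058, 0.091]
tcp_rot: [3.142, 0.0, 0.045]
contact_force: [-0.5, 0.4, -0.5]
gripper_width: 0.0008
```

carry_out(
  commands=[
    {"grip": 1,"spin": 0,"travel": [0,0,0.02]},
    {"grip": 1,"spin": 0,"travel": [0,0,0]},
    {"grip": 1,"spin": 0,"travel": [0,0,0.02]},
    {"grip": 1,"spin": 0,"travel": [0,0,0]},
    {"grip": 1,"spin": 0,"travel": [0,0,0]},
    {"grip": 1,"spin": 0,"travel": [0,0,0]},
    {"grip": 1,"spin": 0,"travel": [0,0,0]},
    {"grip": 1,"spin": 0,"travel": [0,0,0]},
  ],
)

```text
t: 4.82
tcp_pos: [0.4988, 0.058, 0.0895]
tcp_rot: [3.142, -0.0, 0.045]
contact_force: [0.7, 0.0, -0.4]
gripper_width: 0.0003
```

carry_out(
  commands=[
    {"grip": 1,"spin": 0,"travel": [0,0,-0.12]},
    {"grip": 1,"spin": 0,"travel": [0,0,0]},
    {"grip": 1,"spin": 0,"travel": [0.2,0,0]},
    {"grip": 1,"spin": 0,"travel": [0,0,0]},
    {"grip": 1,"spin": 0,"travel": [0,0,0.03]},
    {"grip": 1,"spin": 0,"travel": [0,0,0.03]},
    {"grip": 1,"spin": 0,"travel": [0,0,0.0]},
    {"grip": 1,"spin": 0,"travel": [0,0,0]},
  ],
)

```text
t: 5.48
tcp_pos: [0.5065, 0.0584, 0.0915]
tcp_rot: [-3.142, 0.001, 0.045]
contact_force: [-0.0, -0.8, 0.6]
gripper_width: 0.0003
```

carry_out(
  commands=[
    {"grip": 1,"spin": 0,"travel": [0,0,0.02]},
    {"grip": 1,"spin": 0,"travel": [0,0,0]},
    {"grip": 1,"spin": 0,"travel": [0,0,0.0]},
    {"grip": 1,"spin": 0,"travel": [0,0,0]},
    {"grip": 1,"spin": 0,"travel": [0,0,0]},
    {"grip": 1,"spin": 0,"travel": [0,0,0]},
    {"grip": 1,"spin": 0,"travel": [0,0,0]},
    {"grip": 1,"spin": 0,"travel": [0,0,0]},
  ],
)

```text
t: 6.15
tcp_pos: [0.5068, 0.0584, 0.091]
tcp_rot: [3.142, -0.0, 0.045]
contact_force: [-0.9, -0.6, 0.5]
gripper_width: 0.0007
```

carry_out(
  commands=[
    {"grip": 1,"spin": 0,"travel": [0,0,0.02]},
    {"grip": 1,"spin": 0,"travel": [0,0,0]},
    {"grip": 1,"spin": 0,"travel": [0,0,0.0]},
    {"grip": 1,"spin": 0,"travel": [0,0,0]},
    {"grip": 1,"spin": 0,"travel": [0,0,0]},
    {"grip": 1,"spin": 0,"travel": [0,0,0]},
    {"grip": 1,"spin": 0,"travel": [0,0,0]},
    {"grip": 1,"spin": 0,"travel": [0,0,0]},
  ],
)

```text
t: 6.82
tcp_pos: [0.5068, 0.0584, 0.0902]
tcp_rot: [3.142, -0.0, 0.045]
contact_force: [-1.0, -0.0, -0.1]
gripper_width: 0.0003
```

carry_out(
  commands=[
    {"grip": 1,"spin": 0,"travel": [0,0,0.02]},
    {"grip": 1,"spin": 0,"travel": [0,0,0]},
    {"grip": 1,"spin": 0,"travel": [0,0,0.0]},
    {"grip": 1,"spin": 0,"travel": [0,0,0]},
    {"grip": 1,"spin": 0,"travel": [0,0,0]},
    {"grip": 1,"spin": 0,"travel": [0,0,0]},
    {"grip": 1,"spin": 0,"travel": [0,0,0]},
    {"grip": 1,"spin": 0,"travel": [0,0,0]},
  ],
)

```text
t: 7.48
tcp_pos: [0.5068, 0.0584, 0.0894]
tcp_rot: [3.142, -0.0, 0.045]
contact_force: [-0.4, -0.4, -0.4]
gripper_width: 0.0005
```

Run:
```python
from h import *
c=cal('wrist'); a,d=cams.capture('wrist'); 
b=a[130:300,240:440,::-1]
cv2.imwrite('pics/w2.png',cv2.resize(b,None,fx=3.5,fy=3.5,interpolation=cv2.INTER_CUBIC))
for n,P in [('tip',(*(t0+Rm@[-.066,-.035]),.0674)),('wheeltop',(*(t0+Rm@[-.060,-.035]),.070))]: print(n,(proj(c,P)-[240,130])*3.5)
```

```text
tip [274.03911959 359.93005526]
wheeltop [305.7900238  365.82873106]
```

View pics/w2.png

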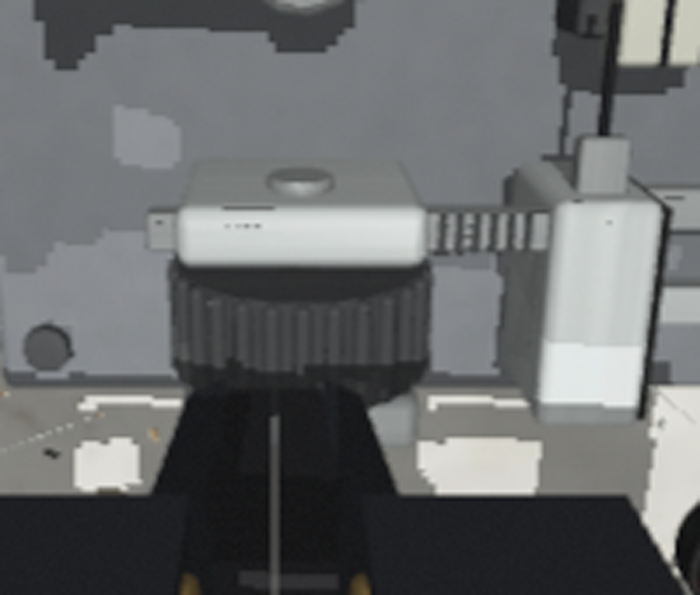

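The picture shows the finger slit at u≈275 as predicted, but the finger's near edge at v≈390 rather than ≈310. I'll use depth to find where the tip is relative to the wheel.

Run:
```python
from h import *
c=cal('wrist'); a,d=cams.capture('wrist'); A=rot(c['attitude'])
for u in (300,318,330,340):
  print('u',u)
  for v in range(205,285,4):
    z=d[v,u]; P=A@(ray(c,u,v)*z)+c['position']; q=inv(P)
    print(v,round(float(z),3),q.round(1),round(P[2]*1000,1),a[v,u])
```

```text
u 300
205 0.199 [-78.7 -19.5] 55.3 [126 129 128]
209 0.2 [-78.7 -22.5] 55.3 [46 47 48]
213 0.193 [-78.3 -22.8] 62.1 [59 60 61]
217 0.194 [-78.4 -25.6] 62.5 [73 74 76]
221 0.194 [-78.3 -28. ] 63.7 [64 65 66]
225 0.195 [-78.4 -30.9] 63.7 [62 63 64]
229 0.196 [-78.5 -34.2] 63.0 [62 63 64]
233 0.199 [-78.7 -38. ] 61.2 [61 62 64]
237 0.202 [-78.9 -41.9] 59.6 [38 38 39]
241 0.158 [-76.1 -24.3] 100.3 [30 31 35]
245 0.152 [-75.8 -23.9] 105.8 [22 24 26]
249 0.149 [-75.5 -24.2] 109.6 [24 25 28]
253 0.147 [-75.4 -25. ] 112.3 [24 26 28]
257 0.141 [-75. -24.] 118.0 [25 27 28]
261 0.139 [-74.9 -25.1] 119.9 [24 25 27]
265 0.137 [-74.8 -25.7] 122.7 [23 22 24]
269 0.135 [-74.6 -26.2] 125.4 [23 23 24]
273 0.132 [-74.5 -26.5] 128.2 [21 21 23]
277 0.128 [-74.2 -25.7] 132.6 [19 19 21]
281 0.123 [-73.9 -24.3] 137.5 [22 24 25]
u 318
205 0.201 [-66.2 -20.1] 53.7 [124 128 127]
209 0.2 [-66.2 -22.4] 55.4 [44 46 47]
213 0.192 [-66.2 -22.3] 63.4 [46 48 48]
217 0.188 [-66.2 -23.3] 68.1 [61 62 63]
221 0.187 [-66.2 -25.2] 70.1 [70 71 72]
225 0.188 [-66.2 -28.3] 69.5 [71 73 74]
229 0.189 [-66.2 -31.1] 69.8 [70 71 7
[... 1453 characters left out ...]
.6 [45 46 48]
217 0.19 [-51.6 -24.2] 65.8 [69 70 71]
221 0.19 [-51.6 -26.7] 66.8 [62 62 64]
225 0.191 [-51.5 -29.6] 66.7 [63 65 65]
229 0.193 [-51.4 -32.7] 66.3 [61 62 63]
233 0.194 [-51.3 -36. ] 65.6 [63 64 65]
237 0.194 [-51.3 -38.5] 66.5 [36 37 37]
241 0.0 [-66.2  47.9] 242.5 [39 40 40]
245 0.153 [-54.5 -24.2] 105.2 [25 24 26]
249 0.149 [-54.8 -24.1] 109.9 [23 25 26]
253 0.146 [-55.  -24.9] 112.5 [22 24 26]
257 0.141 [-55.4 -24.3] 117.7 [24 26 27]
261 0.139 [-55.6 -24.8] 120.5 [24 26 27]
265 0.135 [-55.8 -24.8] 124.2 [22 24 25]
269 0.132 [-56.1 -24.6] 127.8 [22 24 25]
273 0.128 [-56.4 -24.2] 131.8 [23 25 27]
277 0.126 [-56.6 -24.5] 134.4 [24 26 27]
281 0.123 [-56.8 -24.7] 137.1 [24 24 27]
```

Depth puts the visible fingertip at about z 96 mm, roughly 26 mm above the wheel. So the tip stands higher than the stated geometry says, which fits the lack of contact. I'll descend carefully.

carry_out(
  commands=[
    {"grip": 1,"spin": 0,"travel": [0,0,0.05]},
    {"grip": 1,"spin": 0,"travel": [0,0,0.05]},
    {"grip": 1,"spin": 0,"travel": [0,0,0.05]},
    {"grip": 1,"spin": 0,"travel": [0,0,0.05]},
    {"grip": 1,"spin": 0,"travel": [0,0,0.05]},
    {"grip": 1,"spin": 0,"travel": [0,0,0.05]},
    {"grip": 1,"spin": 0,"travel": [0,0,0]},
    {"grip": 1,"spin": 0,"travel": [0,0,0]},
  ],
)

```text
t: 8.25
tcp_pos: [0.5066, 0.0584, 0.0772]
tcp_rot: [-3.142, 0.0, 0.045]
contact_force: [0.3, -0.1, 0.6]
gripper_width: 0.0005
```

```bash
cat >> h.py <<'E'
def tip(us=(310,318,328)):
  c=cal('wrist'); a,d=cams.capture('wrist'); A=rot(c['attitude']); s=arm.sense(); print(s['tcp_pos'],s['contact_force'])
  for u in us:
   o=None
   for v in range(205,300):
    z=d[v,u]; P=A@(ray(c,u,v)*z)+c['position']; q=inv(P)
    if o is not None and z>0 and o-z>.006 and v>220: print(u,v,'y',q.round(1),'z',round(P[2]*1000,1),'prev depth',o,'z',z)
    o=z if z>0 else o
  return c,a,d
E
python3 -c "
from h import *
tip()"
```

```text
[0.50673864 0.0583903  0.07735714] [-0.75831221  0.07359652 -0.01958896]
310 241 y [-70.8 -25.6] z 85.6 prev depth 0.18021096 z 0.16061705
318 241 y [-66.3 -26.2] z 84.5 prev depth 0.17905386 z 0.16181701
328 241 y [-60.7 -25.9] z 85.1 prev depth 0.17737353 z 0.16115482
```

carry_out(
  commands=[
    {"grip": 1,"spin": 0,"travel": [0,0,0.05]},
    {"grip": 1,"spin": 0,"travel": [0,0,0.05]},
    {"grip": 1,"spin": 0,"travel": [0,0,0.05]},
    {"grip": 1,"spin": 0,"travel": [0,0,0.05]},
    {"grip": 1,"spin": 0,"travel": [0,0,0.05]},
    {"grip": 1,"spin": 0,"travel": [0,0,0.03]},
    {"grip": 1,"spin": 0,"travel": [0,0,0]},
    {"grip": 1,"spin": 0,"travel": [0,0,0]},
  ],
)

```text
t: 8.97
tcp_pos: [0.5067, 0.0584, 0.0661]
tcp_rot: [-3.142, 0.0, 0.045]
contact_force: [-0.4, -0.8, -0.4]
gripper_width: 0.0003
```

carry_out(
  commands=[
    {"grip": 1,"spin": 0,"travel": [0,0,0.02]},
    {"grip": 1,"spin": 0,"travel": [0,0,0]},
    {"grip": 1,"spin": 0,"travel": [0,0,0.02]},
    {"grip": 1,"spin": 0,"travel": [0,0,0]},
    {"grip": 1,"spin": 0,"travel": [0,0,0]},
    {"grip": 1,"spin": 0,"travel": [0,0,0]},
    {"grip": 1,"spin": 0,"travel": [0,0,0]},
    {"grip": 1,"spin": 0,"travel": [0,0,0]},
  ],
)

```text
t: 9.63
tcp_pos: [0.5068, 0.0584, 0.0647]
tcp_rot: [3.142, -0.0, 0.045]
contact_force: [-0.0, -0.1, -0.4]
gripper_width: -0.0
```

carry_out(
  commands=[
    {"grip": 1,"spin": 0,"travel": [0,0,0.02]},
    {"grip": 1,"spin": 0,"travel": [0,0,0]},
    {"grip": 1,"spin": 0,"travel": [0,0,0.02]},
    {"grip": 1,"spin": 0,"travel": [0,0,0]},
    {"grip": 1,"spin": 0,"travel": [0,0,0]},
    {"grip": 1,"spin": 0,"travel": [0,0,0]},
    {"grip": 1,"spin": 0,"travel": [0,0,0]},
    {"grip": 1,"spin": 0,"travel": [0,0,0]},
  ],
)

```text
t: 10.3
tcp_pos: [0.5069, 0.0584, 0.0632]
tcp_rot: [3.142, -0.0, 0.045]
contact_force: [-0.3, 0.5, 4.8]
gripper_width: 0.0003
```

carry_out(
  commands=[
    {"grip": 1,"spin": 0,"travel": [0,0,0.02]},
    {"grip": 1,"spin": 0,"travel": [0,0,0]},
    {"grip": 1,"spin": 0,"travel": [0,0,0]},
    {"grip": 1,"spin": 0,"travel": [0,0,0]},
    {"grip": 1,"spin": 0,"travel": [0,0,0]},
    {"grip": 1,"spin": 0,"travel": [0,0,0]},
    {"grip": 1,"spin": 0,"travel": [0,0,0]},
    {"grip": 1,"spin": 0,"travel": [0,0,0]},
  ],
)

```text
t: 10.97
tcp_pos: [0.5078, 0.0584, 0.0631]
tcp_rot: [3.141, -0.002, 0.045]
contact_force: [-0.4, 1.4, 9.2]
gripper_width: 0.0006
```

```bash
python3 -c "
from h import *
tip()"
```

```text
[0.50778791 0.05837407 0.06312787] [-2.15733814  0.78817552  8.52394301]
```

carry_out(
  commands=[
    {"grip": 1,"spin": 0,"travel": [0.07,0,0]},
    {"grip": 1,"spin": 0,"travel": [0.07,0,0]},
    {"grip": 1,"spin": 0,"travel": [0.07,0,0]},
    {"grip": 1,"spin": 0,"travel": [0.07,0,0]},
    {"grip": 1,"spin": 0,"travel": [0.07,0,0]},
    {"grip": 1,"spin": 0,"travel": [0,0,0]},
    {"grip": 1,"spin": 0,"travel": [0,0,0]},
    {"grip": 1,"spin": 0,"travel": [0,0,0]},
  ],
)

```text
t: 11.68
tcp_pos: [0.5221, 0.059, 0.0631]
tcp_rot: [3.141, -0.003, 0.045]
contact_force: [0.9, 1.0, 6.1]
gripper_width: 0.0006
```

Run:
```python
from h import *
c,a,d=tip(); cv2.imwrite('pics/w3.png',cv2.resize(a[130:270,280:480,::-1],None,fx=4,fy=4,interpolation=cv2.INTER_CUBIC))
```

```text
[0.52213823 0.05903269 0.06312346] [1.12666749 1.09518278 6.00381281]
328 241 y [-45.3 -25.6] z 71.8 prev depth 0.17031036 z 0.16027942
```

View pics/w3.png

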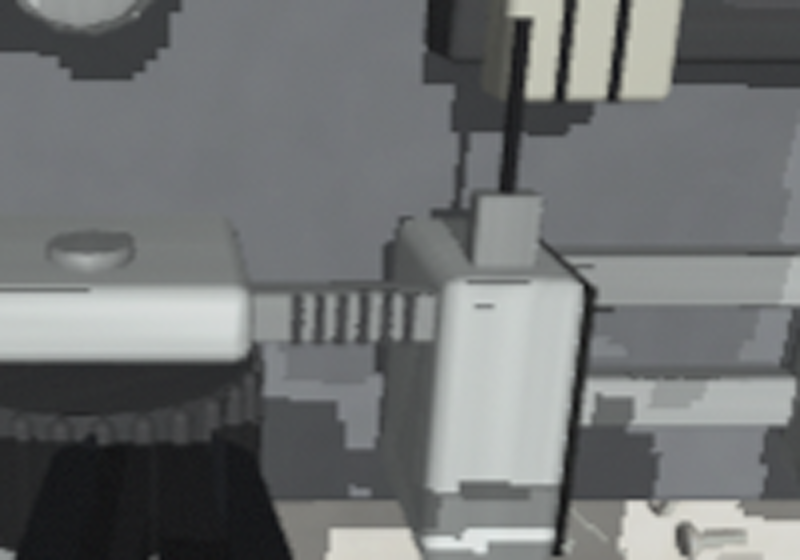

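The needle is now at (520,60) and the lines at (566,60) and (620,60), so about 10.8 mm remains. The wheel grips and the ratio fits, so I'll repeat strokes.

carry_out(
  commands=[
    {"grip": 1,"spin": 0,"travel": [0,0,-0.12]},
    {"grip": 1,"spin": 0,"travel": [0,0,0]},
    {"grip": 1,"spin": 0,"travel": [-0.2,0,0]},
    {"grip": 1,"spin": 0,"travel": [-0.19,0,0]},
    {"grip": 1,"spin": 0,"travel": [0,0,0]},
    {"grip": 1,"spin": 0,"travel": [0,0,0.06]},
    {"grip": 1,"spin": 0,"travel": [0,0,0.06]},
    {"grip": 1,"spin": 0,"travel": [0,0,0]},
  ],
)

```text
t: 12.4
tcp_pos: [0.5062, 0.0583, 0.0631]
tcp_rot: [3.142, -0.002, 0.045]
contact_force: [-1.6, 0.0, 6.2]
gripper_width: 0.0007
```

carry_out(
  commands=[
    {"grip": 1,"spin": 0,"travel": [0.078,0,0]},
    {"grip": 1,"spin": 0,"travel": [0.078,0,0]},
    {"grip": 1,"spin": 0,"travel": [0.078,0,0]},
    {"grip": 1,"spin": 0,"travel": [0.078,0,0]},
    {"grip": 1,"spin": 0,"travel": [0.078,0,0]},
    {"grip": 1,"spin": 0,"travel": [0,0,0]},
    {"grip": 1,"spin": 0,"travel": [0,0,0]},
    {"grip": 1,"spin": 0,"travel": [0,0,0]},
  ],
)

```text
t: 13.07
tcp_pos: [0.5224, 0.059, 0.0632]
tcp_rot: [3.141, -0.003, 0.045]
contact_force: [-0.1, 0.8, 6.8]
gripper_width: 0.0001
```

carry_out(
  commands=[
    {"grip": 1,"spin": 0,"travel": [0,0,-0.12]},
    {"grip": 1,"spin": 0,"travel": [0,0,0]},
    {"grip": 1,"spin": 0,"travel": [-0.2,0,0]},
    {"grip": 1,"spin": 0,"travel": [-0.19,0,0]},
    {"grip": 1,"spin": 0,"travel": [0,0,0]},
    {"grip": 1,"spin": 0,"travel": [0,0,0.06]},
    {"grip": 1,"spin": 0,"travel": [0,0,0.06]},
    {"grip": 1,"spin": 0,"travel": [0,0,0]},
  ],
)

```text
t: 13.73
tcp_pos: [0.5065, 0.0583, 0.0632]
tcp_rot: [3.142, -0.002, 0.045]
contact_force: [-0.5, 1.4, 5.0]
gripper_width: 0.0002
```

carry_out(
  commands=[
    {"grip": 1,"spin": 0,"travel": [0.078,0,0]},
    {"grip": 1,"spin": 0,"travel": [0.078,0,0]},
    {"grip": 1,"spin": 0,"travel": [0.078,0,0]},
    {"grip": 1,"spin": 0,"travel": [0.078,0,0]},
    {"grip": 1,"spin": 0,"travel": [0.078,0,0]},
    {"grip": 1,"spin": 0,"travel": [0,0,0]},
    {"grip": 1,"spin": 0,"travel": [0,0,0]},
    {"grip": 1,"spin": 0,"travel": [0,0,0]},
  ],
)

```text
t: 14.4
tcp_pos: [0.5219, 0.0589, 0.0628]
tcp_rot: [3.141, -0.003, 0.045]
contact_force: [1.6, 1.3, 5.0]
gripper_width: 0.0002
```

Run:
```python
from h import *
c,a,d=tip(); cv2.imwrite('pics/w4.png',cv2.resize(a[120:220,360:480,::-1],None,fx=6,fy=6,interpolation=cv2.INTER_CUBIC))
```

```text
[0.52181488 0.05894362 0.06281674] [2.07527909 0.52364699 4.91971723]
328 241 y [-45.4 -26.1] z 70.6 prev depth 0.16750334 z 0.16126892
```

View pics/w4.png

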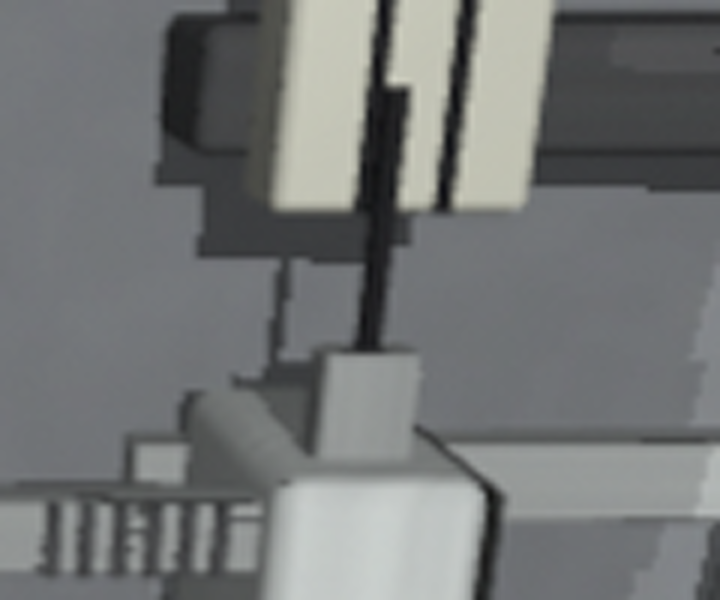

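Needle and line 1 overlap: the needle's right edge is at (408,100), and the lines are at about (374,100) and (455,100). I'll compute this with the calibration.

Run:
```python
from h import *
c=cal('wrist'); px=lambda u,v:(360+(u+.5)/6-.5,120+(v+.5)/6-.5)
for n,p,z in [('needleR',(409,100),.045),('needle',(370,330),.045),('l1',(380,60),.0435),('l2',(461,60),.0435),('l2b',(444,200),.0435),('blkL',(272,205),.0435),('blkR',(527,205),.0435)]:
    print(n,inv(atz(c,*px(*p),z)).round(2))
c=cal('top'); print(c['f'])
```

```text
needleR [13.21 28.88]
needle [12.03  5.86]
l1 [10.48 32.56]
l2 [18.39 32.54]
l2b [18.48 18.85]
blkL [ 1.29 18.38]
blkR [26.87 18.33]
380.64271371184446
```

Remaining distance is about 2.3 mm, which is 9.2 mm of rim.

carry_out(
  commands=[
    {"grip": 1,"spin": 0,"travel": [0,0,-0.12]},
    {"grip": 1,"spin": 0,"travel": [0,0,0]},
    {"grip": 1,"spin": 0,"travel": [-0.16,0,0]},
    {"grip": 1,"spin": 0,"travel": [-0.15,0,0]},
    {"grip": 1,"spin": 0,"travel": [0,0,0]},
    {"grip": 1,"spin": 0,"travel": [0,0,0.06]},
    {"grip": 1,"spin": 0,"travel": [0,0,0.06]},
    {"grip": 1,"spin": 0,"travel": [0,0,0]},
  ],
)

```text
t: 15.12
tcp_pos: [0.5096, 0.0585, 0.0632]
tcp_rot: [3.142, -0.002, 0.045]
contact_force: [-1.6, 0.0, 7.2]
gripper_width: 0.0004
```

carry_out(
  commands=[
    {"grip": 1,"spin": 0,"travel": [0.046,0,0]},
    {"grip": 1,"spin": 0,"travel": [0.046,0,0]},
    {"grip": 1,"spin": 0,"travel": [0.046,0,0]},
    {"grip": 1,"spin": 0,"travel": [0.046,0,0]},
    {"grip": 1,"spin": 0,"travel": [0.046,0,0]},
    {"grip": 1,"spin": 0,"travel": [0,0,0]},
    {"grip": 1,"spin": 0,"travel": [0,0,0]},
    {"grip": 1,"spin": 0,"travel": [0,0,0]},
  ],
)

```text
t: 15.78
tcp_pos: [0.5188, 0.0589, 0.0631]
tcp_rot: [3.141, -0.002, 0.045]
contact_force: [-0.9, 0.9, 7.2]
gripper_width: 0.0004
```

carry_out(
  commands=[
    {"grip": 1,"spin": 0,"travel": [0,0,-0.2]},
    {"grip": 1,"spin": 0,"travel": [0,0,-0.5]},
    {"grip": 1,"spin": 0,"travel": [0,0,0]},
    {"grip": 1,"spin": 0,"travel": [0,0,0]},
    {"grip": 1,"spin": 0,"travel": [0,0,0]},
    {"grip": 1,"spin": 0,"travel": [0,0,0]},
    {"grip": 1,"spin": 0,"travel": [0,0,0]},
    {"grip": 1,"spin": 0,"travel": [0,0,0]},
  ],
)

```text
t: 16.45
tcp_pos: [0.5171, 0.0589, 0.0895]
tcp_rot: [-3.141, 0.001, 0.045]
contact_force: [0.2, 0.4, -0.5]
gripper_width: 0.0004
```

Run:
```python
from h import *; import pickle
c,a,d=tip(); pickle.dump(c,open('w5.pkl','wb')); cv2.imwrite('pics/w5.png',cv2.resize(a[120:220,360:480,::-1],None,fx=6,fy=6,interpolation=cv2.INTER_CUBIC))
```

```text
[0.51716636 0.05889603 0.08961495] [-0.81868488 -0.47608635 -0.33216966]
310 241 y [-60.4 -26.1] z 96.8 prev depth 0.19180346 z 0.16179371
318 241 y [-55.9 -25.8] z 97.4 prev depth 0.19233856 z 0.16113745
328 241 y [-50.3 -25.9] z 97.1 prev depth 0.19561106 z 0.16139273
```

View pics/w5.png

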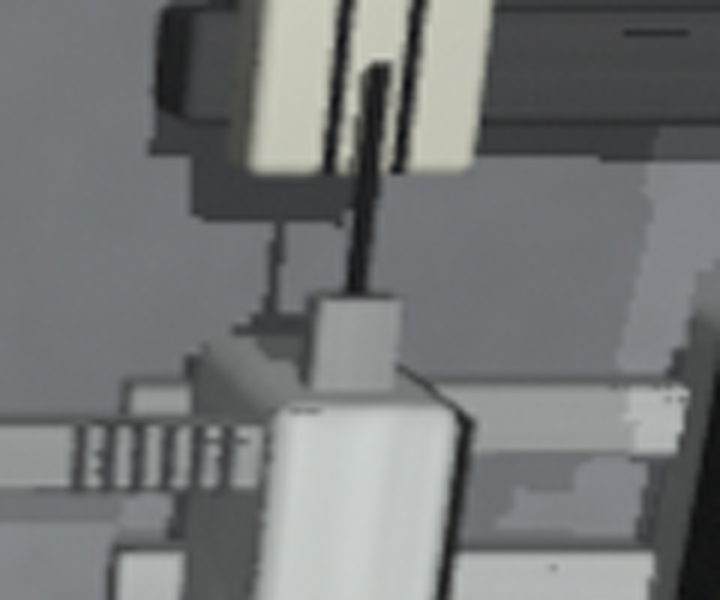

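Away from the wheel, the needle is at (372,110) and the lines are at (336,110) and (406,110). The needle is centred to within about 0.5 mm, and the force shows the finger is off. Now to the lever, starting beside the peg on its -y side.

carry_out(
  commands=[
    {"grip": 1,"spin": 0,"travel": [-0.49,-0.44,0]},
    {"grip": 1,"spin": 0,"travel": [-0.49,-0.44,0]},
    {"grip": 1,"spin": 0,"travel": [-0.49,-0.44,0]},
    {"grip": 1,"spin": 0,"travel": [0,0,0]},
    {"grip": 1,"spin": 0,"travel": [0,0,0.3]},
    {"grip": 1,"spin": 0,"travel": [0,0,0.3]},
    {"grip": 1,"spin": 0,"travel": [0,0,0.3]},
    {"grip": 1,"spin": 0,"travel": [0,0,0]},
  ],
)

```text
t: 17.17
tcp_pos: [0.4552, 0.1087, 0.0523]
tcp_rot: [-3.142, 0.003, 0.045]
contact_force: [-1.3, -1.6, -0.5]
gripper_width: 0.0003
```

Run:
```python
from h import *
s=arm.sense(); print(s['tcp_pos'],s['tcp_rot'],s['contact_force'],inv(s['tcp_pos']))
```

```text
[0.45515867 0.10872015 0.05230841] [-3.14153244  0.00338907  0.04518014] [-1.30210931 -1.5778552  -0.5105717 ] [-115.4552115   17.7667122]
```

carry_out(
  commands=[
    {"grip": 1,"spin": 0,"travel": [0,-0.1,0]},
    {"grip": 1,"spin": 0,"travel": [0,-0.09,0]},
    {"grip": 1,"spin": 1,"travel": [-0.032,-0.146,0]},
    {"grip": 1,"spin": 1,"travel": [-0.032,-0.146,0]},
    {"grip": 1,"spin": 1,"travel": [-0.032,-0.146,0]},
    {"grip": 1,"spin": 1,"travel": [-0.032,-0.146,0]},
    {"grip": 1,"spin": 0,"travel": [0,0,0]},
    {"grip": 1,"spin": 0,"travel": [0,0,0]},
  ],
)

```text
t: 17.83
tcp_pos: [0.4542, 0.1405, 0.0549]
tcp_rot: [-3.141, -0.001, -0.37]
contact_force: [-0.2, -0.9, 0.3]
gripper_width: 0.0007
```

Run:
```python
from h import *
s=arm.sense(); q=inv(s['tcp_pos'])-[-60,40]; ps=s['tcp_rot'][2]-th
print(s['tcp_pos'],s['contact_force'],q,'pivot in tool', -(q@[np.cos(ps),np.sin(ps)]),-(q@[np.sin(ps),-np.cos(ps)]),ps)
c,a,d=tip(()); cv2.imwrite('pics/w6.png',a[:,:,::-1])
```

```text
[0.45421712 0.14051559 0.05491492] [-0.22464186 -0.88303561  0.28156332] [-54.95595739   9.57216506] pivot in tool 54.14974808067725 -13.401058882501365 -0.415055673245618
[0.45407254 0.14033965 0.05475665] [-0.79800605 -0.52102649 -0.57837241]
```

View pics/w6.png

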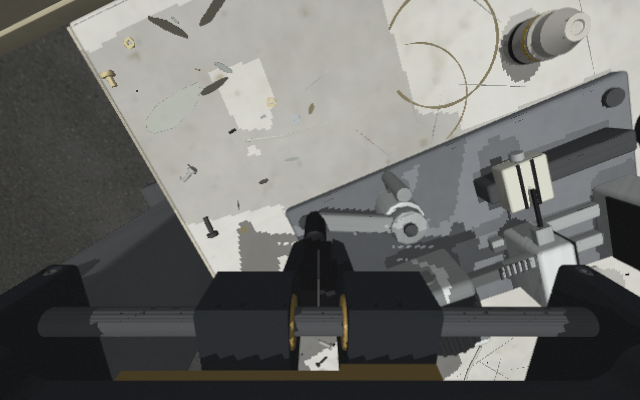

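The peg at (315,225) is pushed in front of the finger and the lever has turned about 24° with it. Needle and gauge look unchanged. I'll continue to the stop.

carry_out(
  commands=[
    {"grip": 1,"spin": 1,"travel": [-0.032,-0.146,0]},
    {"grip": 1,"spin": 1,"travel": [-0.032,-0.146,0]},
    {"grip": 1,"spin": 1,"travel": [-0.032,-0.146,0]},
    {"grip": 1,"spin": 1,"travel": [-0.032,-0.146,0]},
    {"grip": 1,"spin": 1,"travel": [-0.032,-0.146,0]},
    {"grip": 1,"spin": 1,"travel": [-0.032,-0.146,0]},
    {"grip": 1,"spin": 0,"travel": [0,0,0]},
    {"grip": 1,"spin": 0,"travel": [0,0,0]},
  ],
)

```text
t: 18.55
tcp_pos: [0.4682, 0.1723, 0.0543]
tcp_rot: [-3.141, -0.0, -0.997]
contact_force: [0.3, -0.1, 0.7]
gripper_width: 0.001
```

carry_out(
  commands=[
    {"grip": 1,"spin": 1,"travel": [-0.032,-0.146,0]},
    {"grip": 1,"spin": 1,"travel": [-0.032,-0.146,0]},
    {"grip": 1,"spin": 0,"travel": [0,0,0]},
    {"grip": 1,"spin": 0,"travel": [0,0,0]},
    {"grip": 1,"spin": 0,"travel": [0,0,0]},
    {"grip": 1,"spin": 0,"travel": [0,0,0]},
    {"grip": 1,"spin": 0,"travel": [0,0,0]},
    {"grip": 1,"spin": 0,"travel": [0,0,0]},
  ],
)

```text
t: 19.22
tcp_pos: [0.4754, 0.1796, 0.0537]
tcp_rot: [3.138, 0.0, -1.208]
contact_force: [-3.8, -3.1, 1.0]
gripper_width: 0.0004
```

Run:
```python
from h import *
s=arm.sense(); q=inv(s['tcp_pos'])-[-60,40]; ps=s['tcp_rot'][2]-th
print(s['tcp_pos'],s['contact_force'],q,'pivot in tool', -(q@[np.cos(ps),np.sin(ps)]),-(q@[np.sin(ps),-np.cos(ps)]),ps)
```

```text
[0.47539422 0.17961339 0.05373835] [-3.79582282 -3.07852852  0.97979639] [-32.03005483  47.67086928] pivot in tool 55.2881337541226 -15.545367667542836 -1.2532727902317384
```

About 5 N of resistance at 1.25 rad means the lever is at its stop. I'll back off and raise.

carry_out(
  commands=[
    {"grip": 1,"spin": 0,"travel": [0,0.15,0]},
    {"grip": 1,"spin": 0,"travel": [0,0.15,0]},
    {"grip": 1,"spin": 0,"travel": [0,0,-0.5]},
    {"grip": 1,"spin": 0,"travel": [0,0,-0.9]},
    {"grip": 1,"spin": 0,"travel": [0,0,-0.9]},
    {"grip": 1,"spin": 0,"travel": [0,0.9,-0.3]},
    {"grip": 1,"spin": 0,"travel": [0,0.9,0]},
    {"grip": 1,"spin": 0,"travel": [0,0,0]},
  ],
)

```text
t: 19.88
tcp_pos: [0.3922, 0.15, 0.1573]
tcp_rot: [3.138, 0.001, -1.209]
contact_force: [-0.3, -0.5, -1.3]
gripper_width: 0.0006
```

Run:
```python
from h import *; import pickle
s=arm.sense(); print(s['t'],s['tcp_pos'],s['contact_force'])
c=cal('top');a,d=cams.capture('top');b,d=cams.capture('wrist'); cw=cal('wrist'); pickle.dump(cw,open('w7.pkl','wb'))
A=cv2.resize(a[165:300,245:385],None,fx=4.4,fy=4.4,interpolation=cv2.INTER_CUBIC)[:,:,::-1]
cv2.imwrite('pics/t7.png',A); cv2.imwrite('pics/w7.png',b[:,:,::-1])
```

```text
19.8833 [0.39220229 0.14998667 0.15725841] [-0.33960986 -0.46795822 -1.28164176]
```

View pics/w7.png

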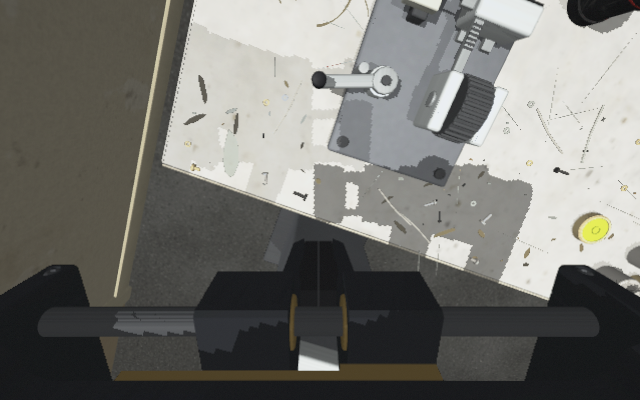

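View pics/t7.png

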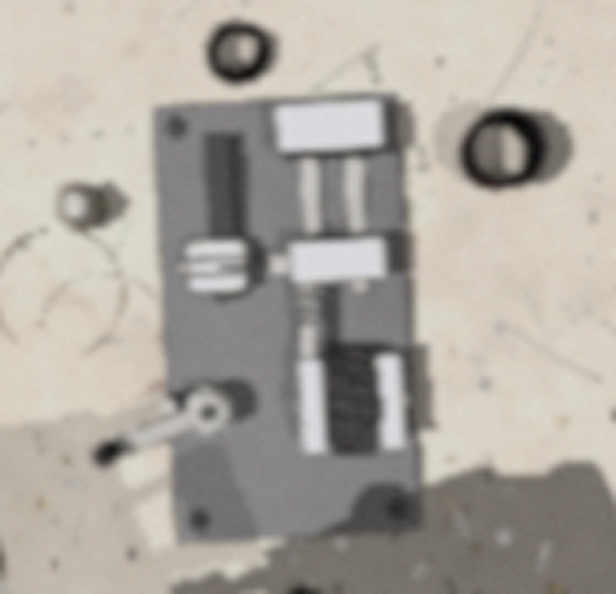

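The top view shows bystanders and gauge block where they were, the needle centred on the gauge at (230,265), and the peg at (107,453). I'll check the lever angle from the peg.

Run:
```python
from h import *; import pickle
for c,p in [(cal('top'),(245+107/4.4,165+453/4.4)),(pickle.load(open('w7.pkl','rb')),(318.5,79.5))]:
    q=inv(atz(c,*p,.075))-[-60,40]; print(q,np.hypot(*q),np.arctan2(q[1],-q[0]))
```

```text
[-16.66397812  50.42611784] 53.10820584125299 1.2516310795822325
[-16.2169819  52.5056733] 54.953036587679996 1.2712296580665035
```

The lever is at about 1.25 rad and the arm is clear, so I'm handing in.

```bash
python3 -c "
from bench import job
print(job.close_job())"
```

```text
the job is handed in; nothing more can be done
None
```

The clamp is set and locked, and I handed the job in at about 20 s. I rolled the wheel in four strokes at about 5–9 N and took the finger off. Then I swung the lever clockwise round its pivot, backed off and moved the arm clear.

**Last checks**
- **Needle:** it stands within about 0.5 mm of the middle between the gauge lines, from a close wrist picture taken after the finger was off. The final top view agrees.
- **Lever:** it measures 1.25 rad from the top camera and 1.27 rad from the wrist camera. It resisted with about 5 N at the end of the push, as it should at its stop.
- **Surroundings:** the gauge block and the three bystanders look unmoved in the top view, judged by eye rather than measured. The force reading near the end was at noise level.

**One disagreement:** with the gripper shut, the fingertips sat about 7 mm behind the TCP, not 22 mm ahead as stated. Depth images and the height of first contact both showed this, so I used the measured value.

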